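# Open the ratchet stop of the cartridge-carton rack

## Robot

A 6-joint arm with a two-finger parallel gripper is mounted at the origin on the work surface. World frame = base frame: x ahead of the robot, y to its left, z up, the work surface at z = 0. Lengths are in mm, angles in rad, forces in N, time in s.
With the tool pointing down it reaches from about 350 to 975 mm from the base axis. Payload 7.1 kg.
Tool frame: the origin (TCP) lies between the finger pads; the fingertips stand 17 mm ahead of it and the grasp point (between the pads) lies 2 mm behind it (tip_reach is the y of the fingertips in the tool frame, in mm); y points along the fingers, x is the direction in which the jaws open and shut, and the axes are right-handed (so a half turn about y gives the same grasp; the last joint's range is limited). The gripper opens to 88 mm and grips with 3 to 60 N. Pads are 20 mm wide; open, the fingers measure 115 mm over their backs; the gripper's body (75 mm by 178 mm) begins 61 mm behind the grasp point.
Start: joints at [1.284, 0.423, 1.63, -0, 1.089, -0.019], TCP at [165.35, 602.714, 239.675] pointing down, gripper open.
Joint ranges: [-3, 3], [-0.9, 2.11], [0.09, 2.58], [-1.31, 4.45], [0.11, 2.69], [-2.54, 2.54]. Speed limits (rad/s): [2.39, 2.39, 3.01, 3.14, 3.14, 3.14].

## Interface

Orientations are given as a rotation vector (axis times angle).
In Python, from workcell import get_obs, get_image, camera_model, close_job, silhouettes, tip_of, tip_reach gives the robot as it stands. The module is installed in compiled form; this text tells all that it offers.
- The arm moves only by the tool arm_command, never from a script. Its argument "targets" is a list of rows, each a list of 4 numbers: the shift along the tool's x, y, z in mm, then the turn about the tool's y in rad. A call has 1 to 20 rows; each row shifts and turns the commanded pose from where the row before left it, along the tool's axes as they then stand; what a row does not reach is not made up. A row lasts 1/12 s, in which the tool goes at most 41.7 mm and 7.16 degrees, less where a joint would pass 70% of its speed; a pose out of reach is approached as far as the arm can. A call is refused whole if a number of a shift passes 41.7 or a number of a turn 0.125, either way. A call with a gripper value outside its range is refused whole. "gripper" is the opening in per cent of the stroke, from 0 (shut) to 100 (fully open), set as the call begins (left out, the last holds). The fingers move at their own pace and stop on an object; the grip force is fixed at half the most. Time passes only in rows, so rows that do not move let the fingers close. It gives the time, the measured TCP pose, the force and the opening at its end, in the units of the state.
- get_obs(): the state, without advancing time (a new reading comes with each control period).
- get_image(name): name is "scene" or "side" or "wrist"; returns the picture (420x560x3 uint8, blue, green, red); there is no depth.
- camera_model(name): a dict with "mtx" (3x3 intrinsics, pixels), "dist" ([k1, k2, p1, p2, k3] as OpenCV has them; the pictures are not rectified), "position" and "orientation" of the camera in the world. Camera axes: x right, y up, looking along -z (the intrinsics and any distortion apply to the point x, -y, -z); pixel columns grow to the right and rows downward; lengths in mm; the calibration is good to about 2 mm. A picture is of the moment at which its call begins: read the wrist's pose just before it. camera_model takes no time and is no camera call; for the wrist camera it gives the pose at the moment of the call.
- close_job(): hands the job in, once; it reports no verdict.
Trained networks look in the newest picture that a camera, given by its name, has taken for a name from the list of things; names that differ only in an ending like _2 or _b are one class to them, and where a whole thing is asked for, a point or a joint stands for the part that bears it (a point fixed in the world has none). Each returns a list of dicts, best first, with "conf" (0 to 1); they miss things now and then, are a little off and sometimes report something else, mostly with a low value. They report only what shows in the picture. A call takes as long as a camera call. They do not tell look-alikes from the thing itself.
- silhouettes(camera, thing): "pixels" (420x560 bool, what is visible of it) and "at" ([column, row] in pixels, amid what is visible of it).
- tip_of(camera, thing): "at" ([column, row] in pixels: a listed point, or the origin of a listed thing).
The state is a dict: "t": time; "qpos": joint angles; "qvel": joint speeds; "joint_torque": joint torques, N m; "ee_pos": TCP position; "orientation": TCP orientation; "ft_force": force on the tool from outside, world axes, zero at the start; "moment": the same for the moment, N m; "width": finger opening in mm.
Only numpy, scipy, OpenCV 4.12 (cv2) and the standard library are available. Lean on these libraries where they do the work, as an engineer would, in place of code of your own. Each camera call takes 0.05 s, during which the arm holds its last target. There are 200 camera calls.

## Task

Make room for another carton in the rack on the tattoo bench: with shut fingertips press down the red release pad of the black sliding stop and, keeping it pressed, push the stop back along its bar, away from the cartons, until its white pointer stands opposite the blue clip. Then let the pad spring up so that the ratchet locks there, and move clear. Do not force the stop, do not pick up anything, and leave the cartons and the ink bottle standing where they are.

Things in the scene. Friction and masses are not known exactly. Their poses are not given: they have to be found in the camera images.
- rack: Fixed steel rack, bed 150 (x) by 400 (y) by 10 mm. Origin on the table under its middle; y runs along the toothed bar, +y is the way the stop is pushed back. Bar: 16 mm wide, top 44 mm above the table, at x = +45 mm; end feet 50 mm high at y = +-193 mm. Fixed end plate, 85 mm high, at y = -186 mm, two cartons beside it.
- stop (a joint): Slide of the black stop along the bar, m: 0 = nearest the cartons, 0.19 = fully back. A jaw plate (120 mm wide, top 87 mm above the table) stands on its carton side, a push wall on the other. The ratchet (5 mm teeth) blocks it from moving back unless the pad is down; towards the cartons it clicks along. With the pad down it slides with under 1 N plus 16 N per m/s.
- release (a joint): Travel of the red pad, m: 0 = up (locked), 0.010 = fully down. Its spring takes 2.5 N at the top, 6.7 N at the bottom. The ratchet is free from about 0.005 down; when the pad springs up it locks, and the stop creeps up to 5 mm further back into the next tooth.
- pad_top (a point): Centre of the top of the red pad, 39 mm across by 62 mm along the bar, 60 mm above the table when up; moves with the stop. It is the floor of a pocket 64 mm long between jaw plate and push wall; side cheeks, 40 mm apart, end 6 mm below the raised pad. A fingertip on it drags the stop by friction, or slips until it meets the wall.
- push_wall (a point): Middle of the top edge of the push wall's pocket side, 87 mm above the table, 32 mm back from the pad's centre; the wall is 48 mm wide, 6 mm thick. Moves with the stop.
- pointer (a point): Outer tip of the small white pointer (6 mm wide along the bar, 12 mm long, 24 mm high) on the far side of the stop, 22 mm above the table, level along the bar with the middle of the pad.
- mark: The blue clip on the far rim of the rack bed, 20 mm along the bar, 24 mm across, 17 mm high; origin at the middle of its underside, axes parallel to the rack's. It tells where the pointer is to stand and does not move. The pointer passes it with about 2 mm clearance.
- carton_a_mid (a point): Red carton on the rack's bed next to the end plate: a carton for needle cartridges, 60 (x) by 30 (y) by 65 mm high, about 90 g, with a white band; the point is its centre. Leave it standing where it is.
- carton_b_mid (a point): Orange carton on the rack's bed, between the red one and the stop: a carton for needle cartridges, 60 (x) by 30 (y) by 65 mm high, about 90 g, with a white band; the point is its centre. Leave it standing where it is.
- carton_spare_mid (a point): Red carton on the table on the robot's side of the rack: a carton for needle cartridges, 60 (x) by 30 (y) by 65 mm high, about 90 g, with a white band; the point is its centre. Leave it standing where it is.
- ink_mid (a point): Black ink bottle, 36 mm diameter, 85 mm high, on the table beyond the rack; the point is its centre. Leave it standing.
Things that resemble listed ones, but are neither listed nor needed, are in the scene too. Leave any turquoise look-alike of the part that bears carton_a_mid alone.

How it is judged:
By the outcome, as a careful person would: the job done as asked, in the order asked, and still so for the second after the job is handed in, with the robot touching nothing.
It also fails if it takes over 35 s, if anything falls off the work surface, if the arm or the gripper's body presses on something with over 40 N, if the wrist force passes 120 N, or if a joint passes its speed limit or range.

## Working session

There is one attempt and no reset: what is moved stays moved. The work goes in short steps, Python scripts to look and compute and a tool call to move; the robot and the scene stay as the last step left them, time stands still between calls to the robot, and variables do not carry over. Pictures are saved under pics/ and viewed, about 8 in all and at most 12, crops included, and the job is handed in when it is done.

Besides the shell and the picture viewer there is one more tool, called by a JSON object that holds its "op" and its "data", one argument or row to a line. arm_command: Moves the arm, as the interface text tells. Its arguments: {"type":"object","properties":{"targets":{"type":"array","items":{"type":"array","items":{"type":"number"}}},"gripper":{"type":"number"}},"required":["targets"]}

```bash
mkdir -p pics; cat > h.py <<'E'
import numpy as np, cv2
from scipy.spatial.transform import Rotation as R
from workcell import *
def cam(n):
    m=camera_model(n); o=np.array(m["orientation"],float)
    Rm=o if o.shape==(3,3) else (R.from_rotvec(o).as_matrix() if o.size==3 else R.from_quat(o).as_matrix())
    return np.array(m["mtx"],float),np.array(m["dist"],float),np.array(m["position"],float),Rm
def ray(n,px):
    K,d,p,Rm=cam(n); u=cv2.undistortPoints(np.array([[px]],float),K,d)[0,0]
    v=Rm@np.array([u[0],-u[1],-1]); return p,v/np.linalg.norm(v)
def atz(n,px,z):
    p,v=ray(n,px); return p+v*(z-p[2])/v[2]
def tri(obs):
    A=np.zeros((3,3));b=np.zeros(3)
    for n,px in obs:
        p,v=ray(n,px);M=np.eye(3)-np.outer(v,v);A+=M;b+=M@p
    return np.linalg.solve(A,b)
def proj(n,P):
    K,d,p,Rm=cam(n); c=Rm.T@(np.array(P,float)-p); c=np.array([c[0],-c[1],-c[2]])
    return cv2.projectPoints(c.reshape(1,1,3),np.zeros(3),np.zeros(3),K,d)[0][0,0]
E
python3 - <<'E'
from h import *
print(camera_model("scene"))
np.set_printoptions(precision=1,suppress=True)
o=get_obs();print(o["t"],o["ee_pos"],o["orientation"],o["ft_force"],tip_reach)
Z={"pad_top":60,"push_wall":87,"pointer":22,"mark":10,"rack":0,"carton_a_mid":42.5,"carton_spare_mid":32.5,"ink_mid":42.5}
ims={}
for n in("scene","side","wrist"):
    ims[n]=get_image(n)
    for k in Z:
        for r in tip_of(n,k)[:3]: print(n,k,np.array(r["at"]),round(r["conf"],2),atz(n,r["at"],Z[k]))
    cv2.imwrite(f"pics/{n}1.png",ims[n])
print(get_obs()["t"])
E
```

```text
{'mtx': array([[452.36111782,   0.        , 278.45538328],
       [  0.        , 452.36111782, 203.24955046],
       [  0.        ,   0.        ,   1.        ]]), 'dist': array([0.03302752, 0.        , 0.        , 0.        , 0.        ]), 'position': array([1008.53331681,   59.55230653,  732.23452207]), 'orientation': array([0.42874432, 0.57207801, 1.75986527])}
0.0 [165.2 602.2 238.9] [-1.3 -1.   1. ] [-0.3  0.4 -0.5] 17.0
scene pad_top [298.1 219.4] 0.71 [569.4 -26.1  60. ]
scene pad_top [284.3 246.3] 0.27 [629.  -36.2  60. ]
scene push_wall [311.7 220. ] 0.7 [582.4   0.1  87. ]
scene pointer [286.2 248.7] 0.68 [611.6 -37.1  22. ]
scene mark [313.1 263.6] 0.52 [622.4  15.4  10. ]
scene rack [312.8 221.1] 0.78 [526.9  -5.3  -0. ]
scene carton_a_mid [267.5 125.7] 0.98 [ 340.4 -147.2   42.5]
scene carton_a_mid [196.6 128.4] 0.9 [ 385.7 -291.2   42.5]
scene carton_a_mid [248.2 169.4] 0.75 [ 466.9 -151.6   42.5]
scene carton_spare_mid [355.5 179.9] 0.58 [432.2  58.3  32.5]
scene ink_mid [223.2 254.7] 0.67 [ 662.  -137.2   42.5]
side pad_top [284.9 194.5] 0.83 [570.2 -36.4  60. ]
side push_wall [283.  166.4] 0.73 [586.2   3.4  87. ]
side pointer [283.9 192.7] 0.7 [587.6   1.   22. ]
side pointer [303.9 203.4] 0.55 [608.1 -39.3  22. ]
side mark [299.3 185.4] 0.58 [628.4  15.7  10. ]
side rack [259.7 213.4] 0.62 [533.4  -7.9   0. ]
side carton_a_mid [255.9 377.2] 0.98 [ 388.8 -308.5   42.5]
side carton_a_mid [180.9 307.4] 0.63 [ 334.  -160.9   42.5]
side carton_a_mid [256.1 273.3] 0.56 [ 460.6 -153.7   42.5]
side carton_spare_mid [192.5 195.6] 0.72 [430.1  59.   32.5]
side ink_mid [360.4 226.8] 0.69 [ 658.7 -145.7   42.5]
1.35
```

View pics/scene1.png

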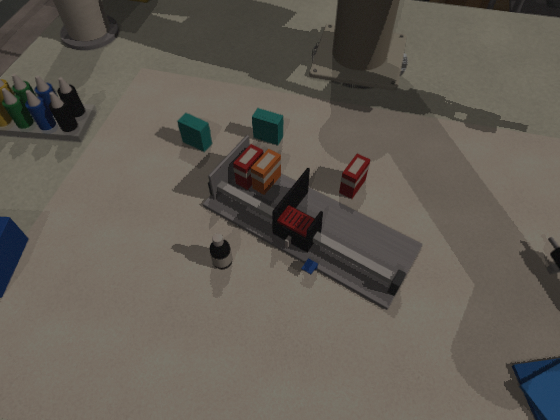

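View pics/side1.png

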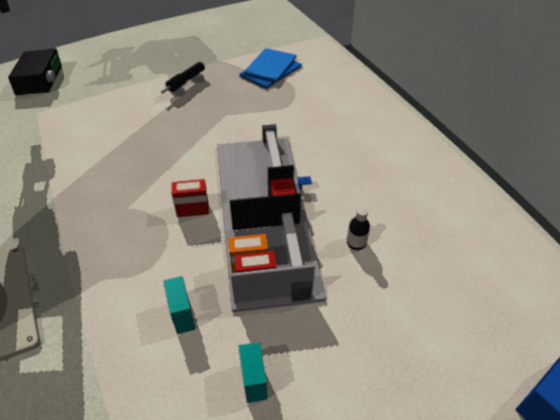

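```bash
python3 - <<'E'
from h import *
np.set_printoptions(precision=1,suppress=True)
L=[("scene",(203,205)),("scene",(386,302)),("scene",(420,242))]
P=[atz(n,p,5) for n,p in L];print(P)
d=P[1]-P[0];print("yaw",np.degrees(np.arctan2(-d[0],d[1])),np.linalg.norm(d),np.linalg.norm(P[2]-P[1]))
for a,b in(((285,247.5),0),):pass
print("ptr",tri([("scene",(286.2,248.7)),("side",(303.9,203.4))]))
print("mark",tri([("scene",(313.1,263.6)),("side",(299.3,185.4))]))
print("pad",tri([("scene",(298.1,219.4)),("side",(284.9,194.5))]))
print("wall",tri([("scene",(311.7,220)),("side",(283,166.4))]))
a=cv2.imread("pics/scene1.png")[165:310,195:425];b=cv2.imread("pics/side1.png")[120:310,205:335]
a=cv2.resize(a,None,fx=3.4,fy=3.4,interpolation=cv2.INTER_CUBIC);cv2.imwrite("pics/c1.png",np.clip(a*1.6,0,255).astype(np.uint8))
b=cv2.resize(b,None,fx=3.1,fy=3.1,interpolation=cv2.INTER_CUBIC);cv2.imwrite("pics/c2.png",np.clip(b*1.6,0,255).astype(np.uint8))
o=get_obs();Rm=R.from_rotvec(o["orientation"]).as_matrix();print(Rm)
E
```

```text
[array([ 547.2, -222.8,    5. ]), array([660.1, 150.5,   5. ]), array([525.8, 196.8,   5. ])]
yaw -16.836088989927493 389.982869738223 142.09064795223875
ptr [609.7 -37.3  19.1]
mark [625.7  14.4  13.6]
pad [570.1 -29.2  56. ]
wall [584.6   0.3  90.2]
[[ 0.3 -0.  -1. ]
 [ 1.  -0.   0.3]
 [-0.  -1.   0. ]]
```

View pics/c1.png

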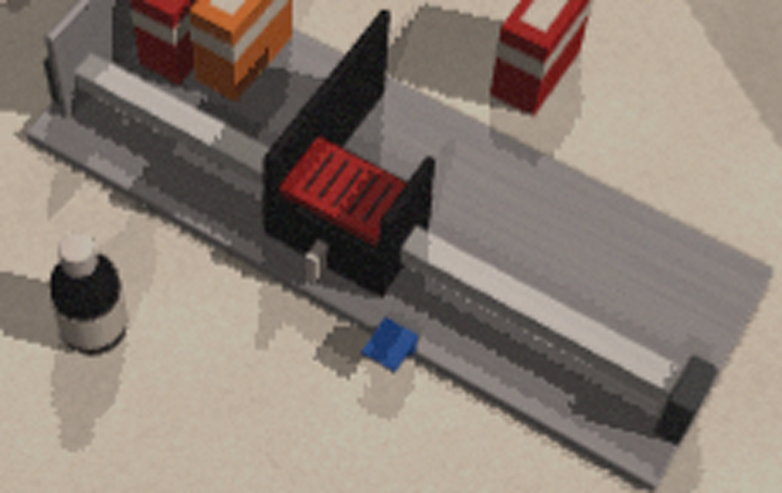

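View pics/c2.png

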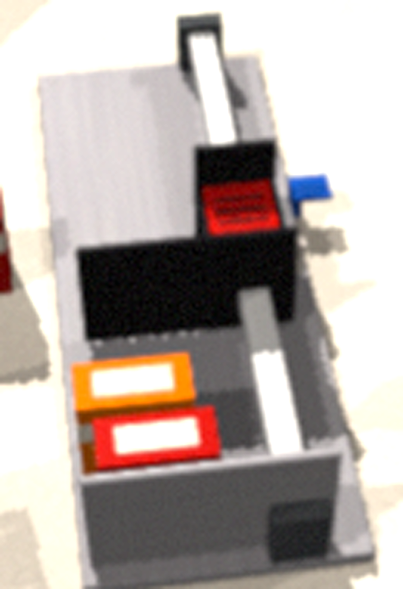

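```bash
cat >> h.py <<'E'
YW=np.radians(-16.8); X=np.array([np.cos(YW),np.sin(YW),0]); Y=np.array([-np.sin(YW),np.cos(YW),0])
def rk(P): P=np.asarray(P); return np.array([P@X,P@Y,P[2]])
def tool(): 
    o=get_obs(); return np.array(o["ee_pos"]),R.from_rotvec(o["orientation"]).as_matrix(),o
E
python3 - <<'E'
from h import *
np.set_printoptions(precision=3,suppress=True)
c1=lambda x,y:(195+x/3.4-.4,165+y/3.4-.4); c2=lambda x,y:(205+x/3.1-.4,120+y/3.1-.4)
def s(t,P): print(t,P,"rack-axes",rk(P))
s("pad sc",atz("scene",c1(347,190),60)); 
s("pad si",atz("side",c2(241,207),60))
s("wall top mid sc",atz("scene",c1(430,160),87))
s("wall si L",atz("side",c2(197,146),87));s("wall si R",atz("side",c2(276,143),87))
s("ptr sc",atz("scene",c1(314,265),22))
s("mark top sc",atz("scene",c1(391,338),27)); s("mark si",atz("side",c2(310,188),27))
for t,q,z in(("jaw top near",(388,12),87),("jaw top far",(268,157),87),("foot+ ",(697,367),50),("bar near",(90,70),44),("bar far",(668,375),44)): s(t,atz("scene",c1(*q),z))
p,M,o=tool();print(p,M,"tool yaw",np.degrees(np.arctan2(-M[0,0],M[1,0])))
T=np.array([571,-30,0]);print(M.T@(T+Y*10+np.array([0,0,167])-p))
E
```

```text
pad sc [572.291 -28.067  60.   ] rack-axes [555.977 138.542  60.   ]
pad si [575.154 -16.594  60.   ] rack-axes [555.402 150.352  60.   ]
wall top mid sc [561.464  12.065  87.   ] rack-axes [534.014 173.831  87.   ]
wall si L [562.372  14.194  87.   ] rack-axes [534.267 176.131  87.   ]
wall si R [603.838  -3.327  87.   ] rack-axes [579.028 171.344  87.   ]
ptr sc [598.762 -38.923  22.   ] rack-axes [584.457 135.799  22.   ]
mark top sc [633.835  10.706  27.   ] rack-axes [603.689 193.448  27.   ]
mark si [635.357   8.748  27.   ] rack-axes [605.711 192.013  27.   ]
jaw top near [470.956 -29.989  87.   ] rack-axes [459.523 107.412  87.   ]
jaw top far [580.274 -68.251  87.   ] rack-axes [575.235 102.38   87.   ]
foot+  [623.808 160.394  50.   ] rack-axes [550.824 333.848  50.   ]
bar near [ 519.025 -190.272   44.   ] rack-axes [551.867 -32.136  44.   ]
bar far [628.414 148.016  44.   ] rack-axes [558.812 323.331  44.   ]
[165.343 602.715 239.671] [[ 0.265 -0.    -0.964]
 [ 0.964 -0.     0.265]
 [-0.    -1.     0.   ]] tool yaw -15.343063394420302
[-492.83    72.656 -558.872]
```

{"op": "arm_command", "data": {
  "targets": [
    [-26, 0, -29.4, 0],
    [-26, 0, -29.4, 0],
    [-26, 0, -29.4, 0],
    [-26, 0, -29.4, 0],
    [-26, 0, -29.4, 0],
    [-26, 0, -29.4, 0],
    [-26, 0, -29.4, 0],
    [-26, 0, -29.4, 0],
    [-26, 0, -29.4, 0],
    [-26, 0, -29.4, 0],
    [-26, 0, -29.4, 0],
    [-26, 0, -29.4, 0],
    [-26, 0, -29.4, 0],
    [-26, 0, -29.4, 0],
    [-26, 0, -29.4, 0],
    [-26, 0, -29.4, 0],
    [-26, 0, -29.4, 0],
    [-26, 0, -29.4, 0],
    [-25, 0, -29.8, 0.05],
    [0, 0, 0, 0]
  ],
  "gripper": 0
}}

```text
t: 3.02
ee_pos: [577.6, -25.6, 240.1]
orientation: [-1.349, -0.969, 0.966]
ft_force: [1.0, 0.7, -0.2]
width: 0.2
```

```bash
python3 - <<'E'
from h import *
np.set_printoptions(precision=2,suppress=True)
p,M,o=tool();print(o["t"],p,M[:,0],"yaw",np.degrees(np.arctan2(-M[0,0],M[1,0])),o["ft_force"],o["width"])
im=get_image("wrist");cv2.imwrite("pics/w2.png",np.clip(im*1.5,0,255).astype(np.uint8))
for k,z in(("pad_top",60),("push_wall",87),("pointer",22),("mark",10)):
    for r in tip_of("wrist",k)[:2]: print(k,r["at"],round(r["conf"],2),atz("wrist",r["at"],z))
E
```

```text
3.0167 [577.64 -25.64 240.11] [ 0.32  0.95 -0.  ] yaw -18.57034777479495 [ 0.98  0.75 -0.25] 0.17820573252656075
pad_top [132.1, 131.8] 0.73 [ 458.36 -142.9    60.  ]
pad_top [276.3, 192.7] 0.66 [564.7  -23.83  60.  ]
push_wall [308.9, 196.6] 0.93 [572.54   8.09  87.  ]
pointer [275.1, 215.7] 0.65 [596.51 -35.2   22.  ]
mark [327.0, 216.8] 0.94 [621.03  24.8   10.  ]
mark [130.1, 135.3] 0.56 [ 453.16 -167.35   10.  ]
```

View pics/w2.png

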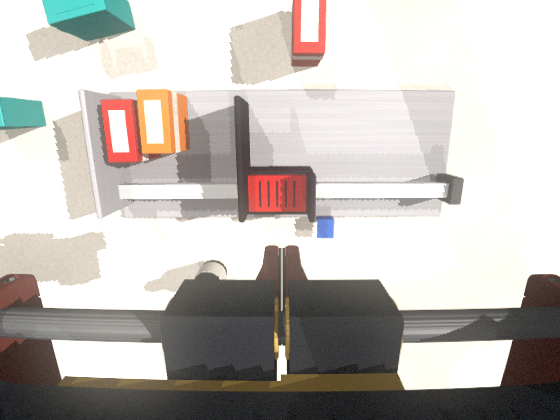

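```bash
python3 - <<'E'
from h import *
np.set_printoptions(precision=1,suppress=True)
p,M,o=tool()
f=lambda q,z:(atz("wrist",q,z)-p)@M
for t,q,z in (("pad c",(277.5,193),60),("pad L",(248,192),60),("pad R",(307,192),60),("wall top",(309,193),87),("jaw top R",(248,150),87),("bar L",(120,191),44),("bar R",(443,190),44),("mark top",(325.5,222),27),("mark L",(318,222),27),("mark R",(334,222),27),("ptr",(277,218),22)): print(t,f(q,z))
# along-axis centres by colour
im=cv2.imread("pics/w2.png").astype(int)
b,g,r=im[...,0],im[...,1],im[...,2]
m=(b>r+60)&(b>g+60);ys,xs=np.nonzero(m);k=(xs>310)&(xs<345)&(ys>205)&(ys<245);print("blue",xs[k].min(),xs[k].max(),ys[k].min(),ys[k].max(),xs[k].mean(),ys[k].mean())
c=im[160:250,235:345].clip(0,255).astype(np.uint8);cv2.imwrite("pics/c3.png",cv2.resize(c,None,fx=7,fy=6,interpolation=cv2.INTER_CUBIC))
E
```

```text
pad c [ -3.7 179.5   8. ]
pad L [-34.8 179.5   9.1]
pad R [ 27.4 179.5   9.1]
wall top [ 27.1 152.5  13.3]
jaw top R [-30.8 152.6  54.2]
bar L [-180.5  195.5    7.6]
bar R [181.7 195.5   8.6]
mark top [ 53.  212.5 -33.6]
mark L [ 44.1 212.5 -33.6]
mark R [ 63.2 212.5 -33.6]
ptr [ -4.8 217.5 -30. ]
blue 317 333 219 237 325.2249134948097 228.11764705882354
```

View pics/c3.png

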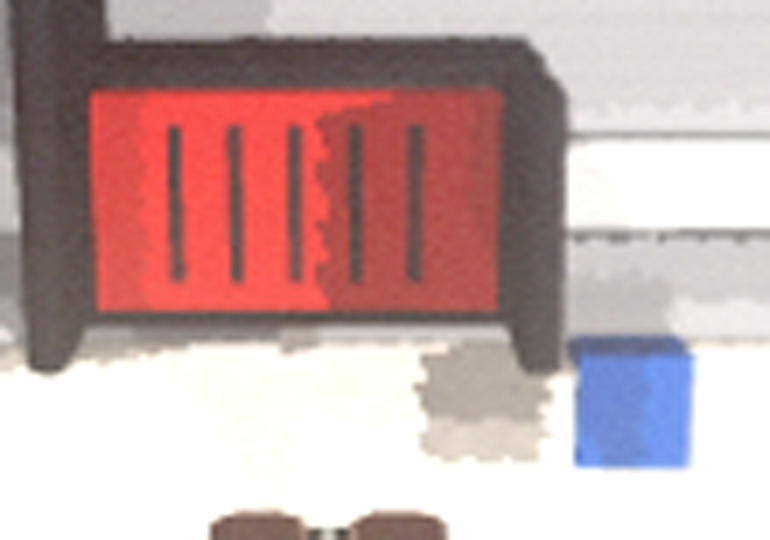

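Wrist view: the rack is square to the tool, with the pad centred at (277.5,193.5) and 62 mm long as specified. The clip is centred at (325.5,228), so the stop has about 56 mm to travel. The fingers are shut. I'll go down into the pocket, close to the push wall.

{"op": "arm_command", "data": {
  "targets": [
    [11, 0, 8, 0],
    [0, 30, 0, 0],
    [0, 35, 0, 0],
    [0, 35, 0, 0],
    [0, 25, 0, 0],
    [0, 15, 0, 0],
    [0, 10, 0, 0],
    [0, 6, 0, 0],
    [0, 0, 0, 0]
  ],
  "gripper": 0
}}

```text
t: 4.02
ee_pos: [569.2, -6.6, 83.1]
orientation: [-1.342, -0.972, 0.974]
ft_force: [0.1, -0.3, 0.8]
width: 0.7
```

```bash
python3 - <<'E'
from h import *
np.set_printoptions(precision=2,suppress=True)
p,M,o=tool();print(o["t"],p,o["ft_force"])
s=get_image("scene")[165:310,195:425];w=get_image("wrist")[100:380,140:420]
a=np.vstack([cv2.resize(s,(560,353)),]);b=cv2.resize(w,(353,353))
cv2.imwrite("pics/d4.png",np.clip(cv2.resize(np.hstack([a,b]),(800,309))*1.5,0,255).astype(np.uint8))
E
```

```text
4.0167 [569.21  -6.63  83.14] [ 0.06 -0.3   0.82]
```

View pics/d4.png

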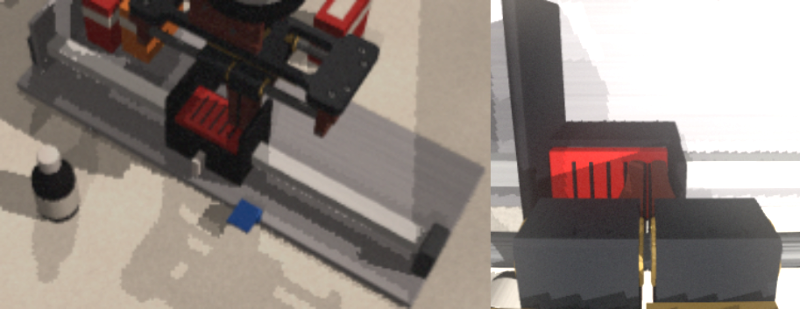

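{"op": "arm_command", "data": {
  "targets": [
    [0, 4, 0, 0],
    [0, 4, 0, 0],
    [0, 3, 0, 0],
    [0, 3, 0, 0],
    [0, 0, 0, 0],
    [0, 0, 0, 0]
  ]
}}

```text
t: 4.62
ee_pos: [570.8, -7.9, 70.1]
orientation: [-1.344, -0.973, 0.971]
ft_force: [1.8, -0.3, 5.2]
width: 0.7
```

{"op": "arm_command", "data": {
  "targets": [
    [0, 1.5, 0, 0],
    [0, 0, 0, 0],
    [2, 0, 0, 0],
    [4, 0, 0, 0],
    [5, 0, 0, 0],
    [6, 0, 0, 0],
    [6, 0, 0, 0],
    [6, 0, 0, 0],
    [6, 0, 0, 0],
    [4, 0, 0, 0],
    [2, 0, 0, 0],
    [0, 0, 0, 0],
    [0, 0, 0, 0]
  ]
}}

```text
t: 5.7
ee_pos: [583.7, 31.4, 68.9]
orientation: [-1.344, -0.974, 0.971]
ft_force: [1.7, -0.5, 5.4]
width: 0.4
```

```bash
python3 - <<'E'
from h import *
np.set_printoptions(precision=2,suppress=True)
p,M,o=tool();print(o["t"],p,o["ft_force"],"moved",(p-np.array([570.8,-7.9,70.1]))@M)
s=get_image("scene");w=get_image("wrist")
for n in("scene","wrist"):
  for k,z in(("pointer",22),("push_wall",87),("mark",27)):
    for r in tip_of(n,k)[:2]: print(n,k,r["at"],round(r["conf"],2),(atz(n,r["at"],z)-p)@M)
s=s[195:300,255:345];w=w[100:380,140:420]
h=np.hstack([cv2.resize(s,(450,525),interpolation=cv2.INTER_CUBIC),cv2.resize(w,(350,525))])
cv2.imwrite("pics/d5.png",np.clip(h*1.5,0,255).astype(np.uint8))
E
```

```text
5.7 [583.72  31.35  68.86] [ 1.71 -0.46  5.42] moved [41.32  1.27 -0.01]
scene pointer [304.7, 259.0] 0.7 [-17.54  46.95 -47.67]
scene mark [307.7, 264.1] 0.63 [ -6.69  41.97 -55.91]
scene mark [266.9, 167.3] 0.53 [-189.8    41.54   89.03]
```

View pics/d5.png

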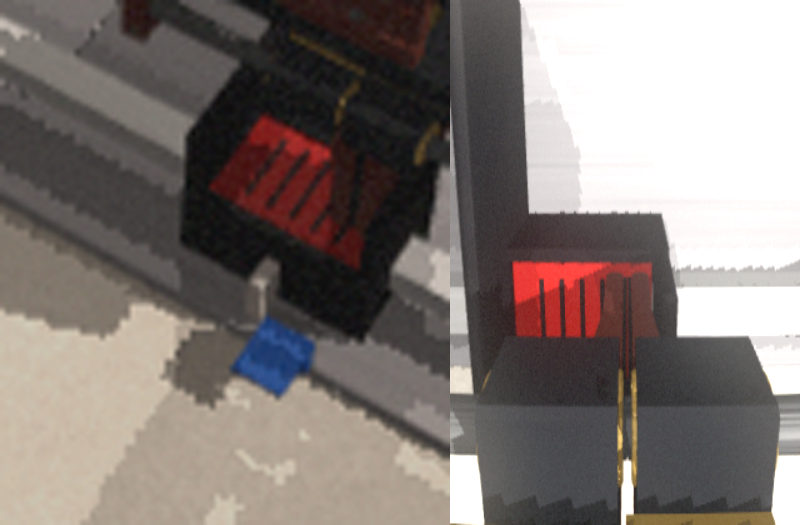

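```bash
python3 - <<'E'
from h import *
np.set_printoptions(precision=2,suppress=True)
p,M,o=tool()
f=lambda q,z,n="scene":(atz(n,q,z)-p)@M
im=cv2.imread("pics/d5.png")[:, :450].astype(int);b,g,r=im[...,0],im[...,1],im[...,2]
m=(b>r+60)&(b>g+40);ys,xs=np.nonzero(m);print("blue",xs.min(),xs.max(),ys.min(),ys.max(),xs.mean(),ys.mean())
c=lambda x,y:(255+x/5-.4,195+y/5-.4)
for t,q,z in(("ptr outer face mid",(257,298),22),("ptr top",(266,267),34),("ptr top outer",(262,278),34),("ptr bot",(255,318),10)): print(t,f(c(*q),z))
for t,q in(("clip L",(267,320)),("clip R",(313,345)),("clip bl",(233,367)),("clip br",(279,392)),("c",(275,353))): print(t,f(c(*q),27))
# expected clip from hover measurement in world
p0=np.array([577.64,-25.64,240.11]); print("clip hover",(p0+M@np.array([52.7,213,-38])-p)@M,"pad0",(p0+M@np.array([-3.7,179.5,8])-p)@M)
print("pad now", [f(q,50.5,"wrist") for q in((190.4,320),(301.6,320))])
print(proj("scene",p+M@np.array([-20,40,-40])),proj("scene",p+M@np.array([-10,40,-40])))
E
```

```text
blue 235 312 319 392 274.3710843373494 355.9018072289157
ptr outer face mid [-20.37  46.97 -38.1 ]
ptr top [-21.07  34.95 -31.7 ]
ptr top outer [-19.97  34.96 -36.3 ]
ptr bot [-19.8   58.97 -39.49]
clip L [-11.6   41.99 -46.28]
clip R [  6.97  42.   -46.06]
clip bl [-12.07  42.04 -68.54]
clip br [  6.26  42.05 -68.16]
c [ -2.59  42.02 -55.95]
clip hover [ -3.02  41.78 -50.38] pad0 [-59.42   8.28  -4.38]
pad now [array([-54.74,  18.45, -38.2 ]), array([ 12.42,  18.49, -37.97])]
[305.79 253.15] [310.66 255.84]
```

{"op": "arm_command", "data": {
  "targets": [
    [2, 0, 0, 0],
    [4, 0, 0, 0],
    [4, 0, 0, 0],
    [2, 0, 0, 0],
    [1, 0, 0, 0],
    [0, 0, 0, 0],
    [0, 0, 0, 0]
  ]
}}

```text
t: 6.68
ee_pos: [587.8, 43.6, 68.9]
orientation: [-1.344, -0.974, 0.971]
ft_force: [1.4, -0.9, 5.2]
width: 0.4
```

```bash
python3 - <<'E'
from h import *
np.set_printoptions(precision=2,suppress=True)
p,M,o=tool();print(o["t"],p,o["ft_force"],"moved",(p-np.array([570.8,-7.9,70.1]))@M)
s=get_image("scene")[195:300,255:345]
cv2.imwrite("pics/d6.png",np.clip(cv2.resize(s,None,fx=5,fy=5,interpolation=cv2.INTER_CUBIC)*1.5,0,255).astype(np.uint8))
E
```

```text
6.6833 [587.78  43.6   68.88] [ 1.45 -0.91  5.23] moved [54.22  1.26 -0.03]
```

View pics/d6.png

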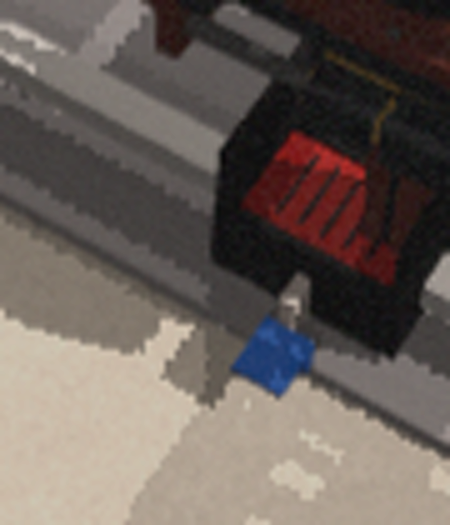

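{"op": "arm_command", "data": {
  "targets": [
    [0, -2, 0, 0],
    [0, -3, 0, 0],
    [0, -3, 0, 0],
    [0, -4, 0, 0],
    [0, -6, 0, 0],
    [0, -12, 0, 0],
    [0, -25, 0, 0],
    [0, -35, 0, 0],
    [0, -35, 0, 0],
    [0, -35, 0, 0],
    [0, -11, 0, 0],
    [0, 0, 0, 0],
    [0, 0, 0, 0]
  ]
}}

```text
t: 7.82
ee_pos: [586.2, 43.6, 239.3]
orientation: [-1.343, -0.972, 0.972]
ft_force: [0.3, -1.0, 0.5]
width: 0.5
```

```bash
python3 - <<'E'
from h import *
np.set_printoptions(precision=2,suppress=True)
p,M,o=tool();print(o["t"],p,o["ft_force"])
s=get_image("scene")[195:300,255:345];w=get_image("wrist")[:300,80:480]
for n in("wrist","scene"):
  if n=="wrist":
    for k,z in(("pad_top",60),("push_wall",87),("mark",10)):
      for r in tip_of(n,k)[:2]: print(n,k,r["at"],round(r["conf"],2),(atz(n,r["at"],z)-p)@M)
h=np.hstack([cv2.resize(s,(360,420),interpolation=cv2.INTER_CUBIC),cv2.resize(w[140:260,140:265],(437,420),interpolation=cv2.INTER_CUBIC)])
cv2.imwrite("pics/d7.png",np.clip(h*1.5,0,255).astype(np.uint8))
cv2.imwrite("pics/w7.png",w)
E
```

```text
7.8167 [586.2   43.64 239.26] [ 0.31 -1.04  0.47]
wrist pad_top [262.5, 208.5] 0.59 [-20.26 179.25  -6.69]
wrist push_wall [296.0, 215.0] 0.66 [ 14.12 152.26  -6.82]
```

View pics/d7.png

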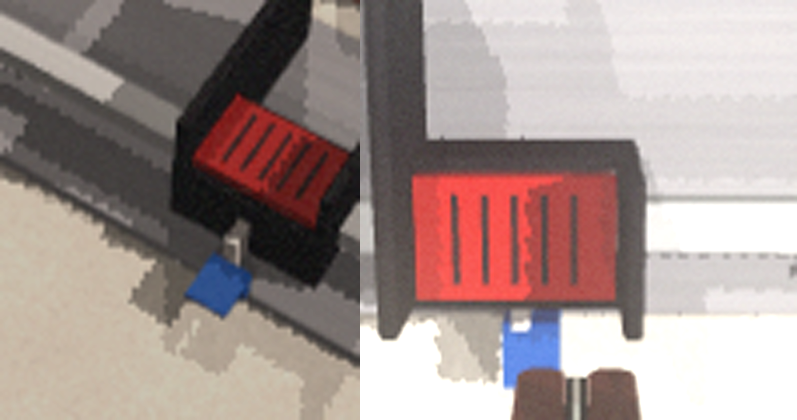

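```bash
python3 - <<'E'
from h import *
np.set_printoptions(precision=2,suppress=True)
p,M,o=tool();f=lambda q,z,n="wrist":(atz(n,q,z)-p)@M
c=lambda x,y:(220+(x-360)/3.496-.4,140+y/3.5-.4)
s=lambda x,y:(255+x/4-.4,195+y/4-.4)
for t,q,z in(("padL",(413,240),60),("padR",(617,240),60),("ptr",(521,322),34),("clipL",(504,345),27),("clipR",(560,345),27)):print(t,f(c(*q),z))
for t,q,z in(("ptr",(233,250),22),("clip c",(219,284),27),):print(t,f(s(*q),z,"scene"))
im=cv2.imread("pics/d7.png").astype(int);b,g,r=im[...,0],im[...,1],im[...,2]
print(g[318:330,498:570:4])
m=(b>r+50)&(b>g+40)
for y in range(330,366,6):
    xs=np.nonzero(m[y,360:])[0]+360;print(y,xs.min(),xs.max())
m2=(r>g+60)&(r>b+60)
xs=np.nonzero(m2[240,360:])[0]+360;print(xs.min(),xs.max())
# marker white blob over pointer
wz=g[312:332,505:560]>200;print(np.nonzero(wz.any(0))[0]+505)
E
```

```text
padL [-49.1  177.28  -7.88]
padR [ 12.85 177.2   -7.91]
ptr [-17.98 203.13 -42.51]
clipL [-24.3  210.1  -53.09]
clipR [ -5.07 210.08 -53.09]
ptr [-19.23 215.14 -39.31]
clip c [-14.68 210.07 -59.59]
[[160 142  93 121 160 160 165 184 135  88  90  93  91  94  94 136 235 255]
 [165 144  93 123 162 160 166 201 144  88  91  96  91  96  94 138 241 255]
 [168 145  94 126 169 171 178 222 157  90  96 100  94  99  97 142 246 255]
 [168 144  97 129 181 187 195 240 171  91  99 103  99 103 102 144 246 255]
 [166 142 102 132 196 208 214 252 184  96 103 108 103 109 108 145 243 255]
 [166 141 106 138 213 231 234 255 193 100 109 112 111 115 114 147 240 255]
 [168 142 112 147 232 252 255 255 198 106 117 117 117 120 120 150 238 255]
 [169 145 118 154 247 255 255 255 196 111 121 121 123 123 124 151 238 255]
 [172 148 121 162 255 255 255 255 190 114 127 126 126 124 127 154 240 255]
 [172 150 126 168 255 255 255 255 180 120 132 129 130 126 130 156 241 255]
 [171 150 126 172 255 255 255 252 168 124 132 130 130 129 133 157 243 255]
 [169 148 126 172 243 252 253 237 157 126 132 130 129 129 133 159 243 255]]
330 503 559
336 503 559
342 502 559
348 503 559
354 503 559
360 503 559
415 614
[512 513 514 515 516 517 518 519 520 521 522 523 524 525 526 527 528 529]
```

Lift-off was clean and the stop locked. The wrist crop has the pointer at column 520 and the clip centred at column 531, so the pointer is still about 3.5 mm short. One more 5 mm tooth would bring it closer, so I'll press again, nudge about 2.5 mm and release.

{"op": "arm_command", "data": {
  "targets": [
    [-3, 0, -6, 0],
    [0, 20, 0, 0],
    [0, 40, 0, 0],
    [0, 40, 0, 0],
    [0, 30, 0, 0],
    [0, 20, 0, 0],
    [0, 6, 0, 0],
    [0, 0, 0, 0],
    [0, 4, 0, 0],
    [0, 4, 0, 0],
    [0, 4, 0, 0],
    [0, 2.5, 0, 0],
    [0, 0, 0, 0],
    [0, 0, 0, 0]
  ]
}}

```text
t: 9.23
ee_pos: [592.9, 38.9, 69.9]
orientation: [-1.345, -0.975, 0.97]
ft_force: [1.0, -1.2, 5.8]
width: 0.7
```

{"op": "arm_command", "data": {
  "targets": [
    [0, 1, 0, 0],
    [1, 0, 0, 0],
    [1, 0, 0, 0],
    [0.8, 0, 0, 0],
    [0, 0, 0, 0],
    [0, 0, 0, 0]
  ]
}}

```text
t: 9.73
ee_pos: [593.8, 41.7, 69.0]
orientation: [-1.345, -0.975, 0.97]
ft_force: [1.1, 0.4, 5.9]
width: 0.5
```

```bash
python3 - <<'E'
from h import *
np.set_printoptions(precision=2,suppress=True)
p,M,o=tool();print(o["t"],p,o["ft_force"],"moved",(p-np.array([592.9,38.9,69.9]))@M)
a=cv2.imread("pics/d7.png")[:,:360]
s=np.clip(cv2.resize(get_image("scene")[195:300,255:345],(360,420),interpolation=cv2.INTER_CUBIC)*1.5,0,255).astype(np.uint8)
cv2.imwrite("pics/d8.png",np.hstack([a,s]))
# image shift of pointer/front-face patch between the two
ga,gs=[cv2.cvtColor(x,cv2.COLOR_BGR2GRAY) for x in(a,s)]
t=ga[215:262,200:255];r=cv2.matchTemplate(gs[195:290,180:290],t,cv2.TM_CCOEFF_NORMED);_,v,_,l=cv2.minMaxLoc(r);print(v,(l[0]+180-200)/4,(l[1]+195-215)/4,"px; 10mm=(4.9,2.7)px")
E
```

```text
9.7333 [593.78  41.67  69.  ] [1.11 0.38 5.94] moved [2.91 0.9  0.03]
0.9514727592468262 1.5 0.5 px; 10mm=(4.9,2.7)px
```

Scene shift is about 2.8 mm, matching the 2.9 mm tool move. That puts the stop mid-tooth, so I'll release.

{"op": "arm_command", "data": {
  "targets": [
    [0, -2, 0, 0],
    [0, -3, 0, 0],
    [0, -3, 0, 0],
    [0, -4, 0, 0],
    [0, -6, 0, 0],
    [0, -12, 0, 0],
    [0, -25, 0, 0],
    [0, -35, 0, 0],
    [0, -35, 0, 0],
    [0, -35, 0, 0],
    [0, -10, 0, 0],
    [0, 0, 0, 0],
    [0, 0, 0, 0],
    [0, 0, 0, 0]
  ]
}}

```text
t: 10.95
ee_pos: [591.0, 41.5, 236.1]
orientation: [-1.341, -0.97, 0.974]
ft_force: [0.4, 0.2, 0.6]
width: 0.4
```

```bash
python3 - <<'E'
from h import *
np.set_printoptions(precision=2,suppress=True)
p,M,o=tool();print(o["t"],p,o["ft_force"])
s=get_image("scene");w=get_image("wrist")
cv2.imwrite("pics/s9.png",s)
f=lambda q,z,n="wrist":(atz(n,q,z)-p)@M
h=np.hstack([cv2.resize(s[195:300,255:345],(360,420),interpolation=cv2.INTER_CUBIC),cv2.resize(w[140:260,220:345],(437,420),interpolation=cv2.INTER_CUBIC)])
cv2.imwrite("pics/d9.png",np.clip(h*1.5,0,255).astype(np.uint8))
for k,z in(("carton_a_mid",42.5),("carton_spare_mid",32.5),("ink_mid",42.5)):
    for r in tip_of("scene",k)[:4]: print(k,np.array(r["at"]),round(r["conf"],2),atz("scene",r["at"],z))
E
```

```text
10.95 [591.02  41.5  236.07] [0.42 0.23 0.62]
carton_a_mid [247.7 168.5] 0.77 [ 464.93 -153.28   42.5 ]
carton_a_mid [264.8 125.1] 0.73 [ 340.14 -153.29   42.5 ]
carton_a_mid [194.7 133.2] 0.67 [ 400.03 -290.09   42.5 ]
carton_spare_mid [353.9 175.4] 0.81 [421.7   53.36  32.5 ]
ink_mid [221.6 251.7] 0.64 [ 657.02 -141.84   42.5 ]
```

View pics/d9.png

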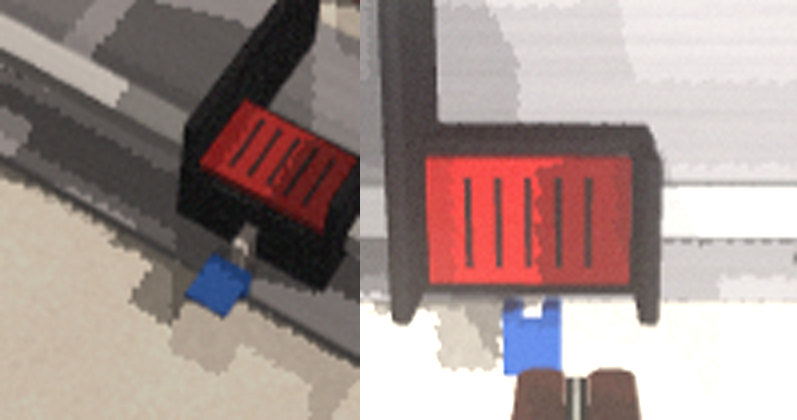

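Pointer is at about column 533 and the clip spans 503–560, centred at about 532, so they are aligned. The pad is up and the fingers are clear.

```bash
python3 - <<'E'
from h import *
a,b=[cv2.imread(f"pics/{n}.png",0).astype(int) for n in("scene1","s9")]
for n,(x0,y0,x1,y1) in dict(cartons=(225,140,285,195),ink=(205,235,238,272),spare=(338,150,374,200)).items(): 
    t=a[y0:y1,x0:x1].astype(np.uint8);r=cv2.matchTemplate(b[y0-6:y1+6,x0-6:x1+6].astype(np.uint8),t,cv2.TM_CCOEFF_NORMED);_,v,_,l=cv2.minMaxLoc(r);print(n,round(v,3),l[0]-6,l[1]-6)
print(close_job())
E
```

```text
cartons 0.971 0 0
ink 0.999 0 0
spare 0.514 0 0
the job is handed in; nothing more can be done
None
```

The stop is locked with its white pointer opposite the blue clip, the job is handed in, and the arm is clear with its fingers shut. It took about 11 s of the 35 s allowed.

- **Moves:** With shut fingertips I pressed the red pad down, slid the stop back about 54 mm and let the pad up. The pointer was then still about 3.5 mm short of the clip, so I pressed again, nudged it one more 5 mm tooth and released.
- **Force:** The readings at the end of each move never passed about 6 N.
- **Last view:** In the wrist picture the pointer is within about 1 mm of the clip's middle, and the pad is up.
- **Cartons and bottle:** Comparing the scene picture from before and after, the two rack cartons and the ink bottle had not shifted by a pixel.
- **Weaker checks:** The same comparison for the spare carton matched poorly (0.51), which I put down to the arm covering part of it, and I did not look into it further. The network's before and after positions for the spare carton differed by about 11 mm, similar to its usual scatter here. The tool stayed at or above the rack, away from that carton.
- **Distance to the clip:** My measurements disagreed by up to about 3 mm, so I went by the close wrist view.

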